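# Stack the bonbon carry tray on its base tray

## Task

Pick up the bonbon tray with the carrying handle and lower it onto the matching base tray, the one with a socket in each corner, so that its four feet drop into the four sockets and it sits fully home and level. Set it down gently rather than dropping it, let go of it, and leave the two lower trays standing where they are.

Things in the scene. Friction and masses are not known exactly. Their poses are not given: they have to be found in the camera images.
- carry_tray: The tray to move: white plastic, 176 x 126 mm (its x by y), bonbons fixed in it, 0.3 to 0.56 kg, standing on four round corner lugs at x +-66, y +-41 mm: 16 mm long, 18 mm thick tapering to 12 at the tip. A steel handle runs over its middle along x. Origin: centre, at lug-tip level (z 0 on the table); z up. Underside of the tray floor at z 16, rim at z 51 mm; only the handle rises above the rim.
- carry_grip (a point): Centre of the carry tray's handle bar, 90 mm above that tray's origin. Steel bar 120 mm long along the tray's x, 14 mm wide (y), 16 mm high (z 82 to 98 mm), on two 10 mm posts 52 mm either side of the centre. Axes as the tray's.
- base_tray: Where it goes: white base tray 180 x 130 mm (x by y), 50 mm high, 0.8 kg, loose, open, no handle, bonbons in the middle and a square funnel socket in each corner, at x +-66, y +-41 mm: mouth 38 mm at rim level, narrowing to 18 mm at 18 mm depth. Origin: centre of underside, z up. When seated the carry tray rests on this rim, its origin 34 mm above this one; either way round fits.
- plain_tray: A bystander: white tray of the base tray's outline (180 x 130 mm, 50 mm high), with bonbons, but plain: no sockets in its corners, no handle. Origin: centre of its underside; x along its length, z up. Loose on the table; leave it where it is.
Things that resemble listed ones, but are neither listed nor needed, are in the scene too. What is shaped like the carry_tray but green is not meant. Leave any green or red look-alike of the base_tray alone.

How it is judged (in metres and radians):
On the way:
1. the carry tray is lifted clear of the table by its handle (height (world z) of carry_tray above 0.05 m and contact force between the fingers and carry_tray above 0.5 N), for 0.2 s.
At the end, for the whole second after the job is handed in: The carry tray rests on the base tray with its lugs down in the sockets: centres within 14 mm, lengthwise axes within 10 degrees (either way round), its origin 28 to 39 mm above the base tray's, level within about 3 degrees and at rest; the base tray stands level on the table (horizontal distance between carry_tray and base_tray below 0.014 m and angle between the x axis of carry_tray and the x axis of base_tray, either way round below 0.17 rad and z of carry_tray in the frame of base_tray between 0.028 and 0.039 m and angle between each of carry_tray, base_tray's own z axis and vertical below 0.06 rad and linear speed of carry_tray below 0.02 m/s and height (world z) of base_tray below 0.01 m); the robot touches nothing.
It fails at once if the carry tray is let go while its lug tips are more than 65 mm above the table (about 30 mm above home) (height (world z) of carry_tray above 0.065 m and contact force between the fingers and carry_tray below 0.1 N).
It fails at once if the base tray is pushed more than 40 mm from where it stood (distance of base_tray from where it was at the start of the episode above 0.04 m).
It fails at once if the plain tray is moved more than 30 mm (distance of plain_tray from where it was at the start of the episode above 0.03 m).
It also fails if it takes over 40 s, if anything falls off the work surface, if the arm or the gripper's body presses on something with over 40 N, if the wrist force passes 120 N, or if a joint passes its speed limit or range.

## Robot

A 6-joint arm with a two-finger parallel gripper is mounted at the origin on the work surface. World frame = base frame: x ahead of the robot, y to its left, z up, the work surface at z = 0. Lengths are in mm, angles in rad, forces in N, time in s.
With the tool pointing down it reaches from about 275 to 750 mm from the base axis. Payload 10.2 kg.
Tool frame: the origin (TCP) lies between the finger pads; the fingertips stand 14 mm ahead of it and the grasp point (between the pads) lies 5 mm behind it (tip_reach is the distance from the TCP to the fingertips, in mm); z points along the fingers, y is the line along which they close (so a half turn about z gives the same grasp; the last joint's range is limited). The gripper opens to 85 mm and grips with 20 to 120 N. Pads are 22 mm wide; open, the fingers measure 114 mm over their backs; the gripper's body (76 mm by 85 mm) begins 54 mm behind the grasp point. The pads swing forward as they close: fully open they stand 13 mm farther back than shut.
Start: joints at [-1.527, 0.313, 1.498, -0, 1.331, -0.223], TCP at [138.401, -506.435, 245.294] pointing down, gripper open.
Joint ranges: [-2.94, 2.94], [-0.97, 2.17], [0.19, 2.56], [-1.23, 4.37], [0.02, 3.11], [-2.88, 2.88]. Speed limits (rad/s): [2.39, 2.39, 3.01, 3.14, 3.14, 3.14].

## Interface

Orientations are given as a unit quaternion [w, x, y, z].
In Python, from rig import * gives the robot as it stands.
- The arm moves only by the tool arm_command, never from a script. Its argument "steps" is a list that holds one entry, the list of rows, each a list of 7 numbers: the opening, from 0 (shut) to 1 (fully open), then the shift along the tool's x, y, z each as a share of 0.05 m, from -1 to 1, then the turn, a rotation vector about the tool's x, y, z each as a share of 0.15 rad, from -1 to 1. A call has 1 to 8 rows; each row shifts and turns the commanded pose from where the row before left it, along the tool's axes as they then stand; what a row does not reach is not made up. A row lasts 1/8 s, in which the tool goes at most 62.5 mm and 10.7 degrees, less where a joint would pass 70% of its speed; a pose out of reach is approached as far as the arm can. A call with a number of a shift or a turn outside -1 to 1 is refused whole. A call with a gripper value outside its range is refused whole. The fingers move at their own pace and stop on an object; "squeeze" is the grip in N (left out, the last holds). Time passes only in rows, so rows that do not move let the fingers close. It gives the time, the measured TCP pose, the force, the opening and the grip force at its end, in the units of the state.
- sense(): the state, without advancing time (a new reading comes with each control period).
- capture(name): name is "scene" or "top"; returns the picture (420x560x3 uint8, red, green, blue); there is no depth.
- get_calibration(name): a dict with "intrinsics" (3x3 intrinsics, pixels), "D" ([k1, k2, p1, p2, k3] as OpenCV has them; the pictures are not rectified), "rvec" (rotation vector, rad) and "tvec" (3), from world to camera coordinates, as OpenCV has them. Camera axes: x right, y down, z forward; pixel columns grow to the right and rows downward; lengths in mm; the calibration is good to about 2 mm. A picture is of the moment at which its call begins. get_calibration takes no time and is no camera call.
- finish_job(): hands the job in; it is judged then, once.
The state is a dict: "time_s": time; "joints": joint angles; "dq": joint speeds; "tau": joint torques, N m; "eef_pos": TCP position; "ee_rot": TCP orientation; "force": force on the tool from outside, world axes, zero at the start; "wrist_torque": the same for the moment, N m; "grip_width": opening from 0.0 (shut) to 1.0 (fully open); "grip_force": force on a finger pad.
Only numpy, scipy, OpenCV 4.12 (cv2) and the standard library are available. Lean on these libraries where they do the work, as an engineer would, in place of code of your own. Each camera call takes 0.05 s, during which the arm holds its last target. There are 200 camera calls.

## Working session

There is one attempt and no reset: what is moved stays moved. The work goes in short steps, Python scripts to look and compute and a tool call to move; the robot and the scene stay as the last step left them, time stands still between calls to the robot, and variables do not carry over. Pictures are saved under pics/ and viewed, at most 10 in all, crops included, and the job is handed in when it is done.

Besides the shell and the picture viewer there is one more tool, called as a command line: name --argument value ..., lists and objects as JSON in quotes. arm_command: Moves the arm, as the interface text tells. Its arguments: {"type":"object","properties":{"steps":{"type":"array"},"squeeze":{"type":"number"}},"required":["steps"]}

```bash
mkdir -p pics; ls
python3 - <<'E'
from rig import *
import cv2,numpy as np
for n in("scene","top"):
    im=capture(n); cv2.imwrite(f"pics/{n}0.png",im[:,:,::-1]); c=get_calibration(n); print(n,c)
    R=cv2.Rodrigues(np.array(c["rvec"],float))[0]; print("cam",-R.T@np.array(c["tvec"]).ravel())
s=sense(); print(s["time_s"],s["eef_pos"],s["ee_rot"],s["grip_width"])
E
```

```text
pics
scene {'intrinsics': array([[501.07214174,   0.        , 282.48755656],
       [  0.        , 501.07214174, 206.87802687],
       [  0.        ,   0.        ,   1.        ]]), 'D': array([-0.00789147,  0.        ,  0.        ,  0.        ,  0.        ]), 'rvec': array([ 1.33286869,  2.13125122, -0.99648528]), 'tvec': array([ 136.37692043, -236.5151463 , 1567.46064038])}
cam [1264.69972855  483.78807229  835.43679337]
top {'intrinsics': array([[546.54385467,   0.        , 277.27576361],
       [  0.        , 546.54385467, 203.05532024],
       [  0.        ,   0.        ,   1.        ]]), 'D': array([-0.19378545,  0.        ,  0.        ,  0.        ,  0.        ]), 'rvec': array([ 2.1950072 , -2.13293135,  0.09379958]), 'tvec': array([  82.15139216,  499.97060793, 1377.5170075 ])}
cam [ 358.25825167   76.33967071 1421.30075838]
0.1 [ 138.41081906 -506.20910658  244.79660231] [-5.74908903e-04  9.91112781e-01  1.33023004e-01  6.71690225e-05] 1.0018653525262855
```

View pics/top0.png

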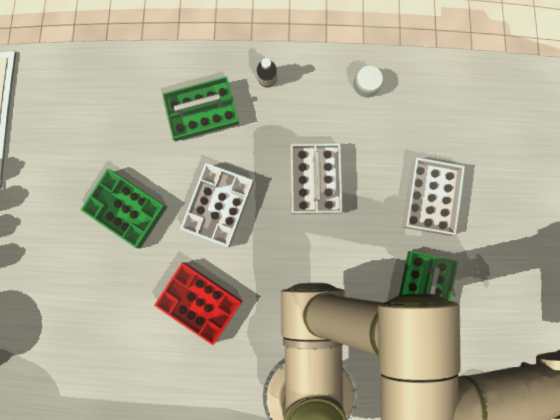

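View pics/scene0.png

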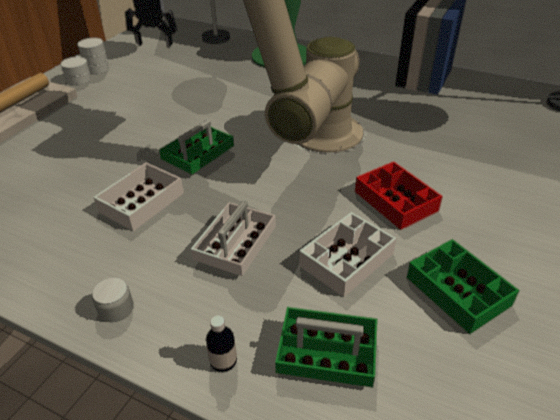

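Top view: carry tray with handle at about (316,179), socketed base tray at (217,204), plain tray at (434,196). In the scene view they are at (236,238), (347,252) and (139,195). I'll segment next and show enlarged crops.

Run:
```python
import cv2,numpy as np
t=cv2.imread("pics/top0.png"); s=cv2.imread("pics/scene0.png")
a=cv2.resize(t[130:260,170:360],None,fx=4,fy=4,interpolation=cv2.INTER_CUBIC)[:, :760]
b=cv2.resize(s[190:300,180:405],None,fx=3.4,fy=3.4,interpolation=cv2.INTER_CUBIC)
cv2.imwrite("pics/ta.png",a); cv2.imwrite("pics/sb.png",b); print(a.shape,b.shape)
for (x,y) in [(316,150),(305,145),(316,179),(341,180),(350,180),(270,180),(217,170),(240,175),(255,200),(190,230)]: print((x,y),t[y,x])
```

```text
(520, 760, 3) (374, 765, 3)
(316, 150) [185 196 194]
(305, 145) [189 202 202]
(316, 179) [160 177 178]
(341, 180) [161 172 167]
(350, 180) [117 129 131]
(270, 180) [125 139 140]
(217, 170) [211 227 228]
(240, 175) [172 180 170]
(255, 200) [ 96 107 107]
(190, 230) [156 164 158]
```

View pics/ta.png

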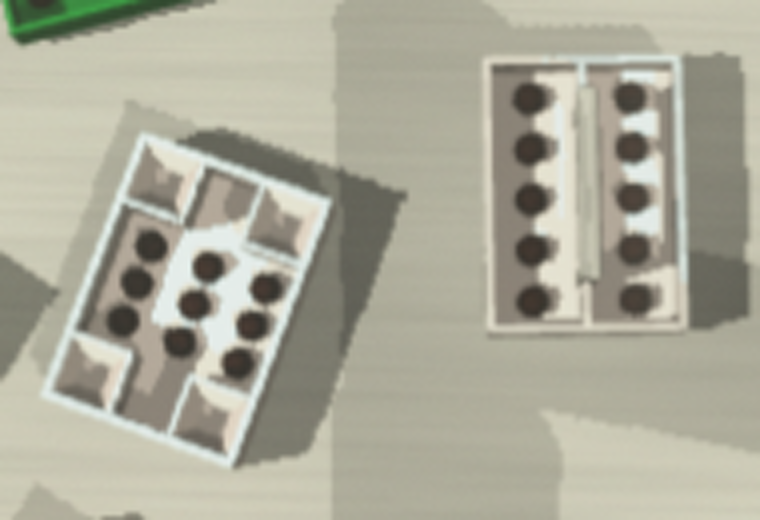

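View pics/sb.png

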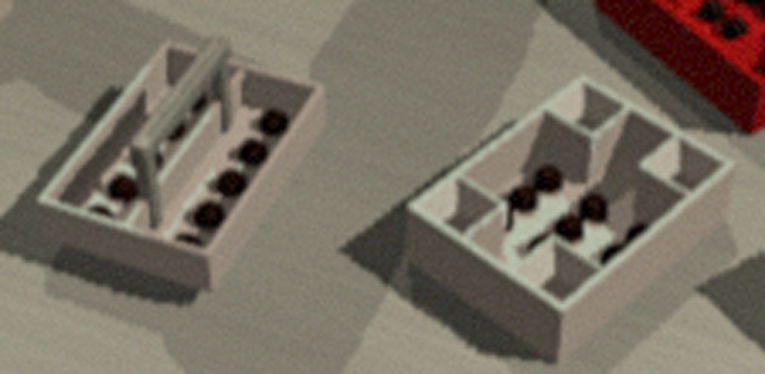

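In the crops the base tray's rim corners are at (142,134), (331,200), (234,467), (42,396), and the carry tray's at (485,58), (681,57), (686,331), (489,332). The bar runs (588,83) to (590,281). The same points show in the scene crop, so I'll triangulate them.

```bash
cat > h.py <<'E'
import cv2,numpy as np
from rig import *
def cal(n):
    c=get_calibration(n); R=cv2.Rodrigues(np.array(c["rvec"],float))[0]
    return c["intrinsics"],c["D"],np.c_[R,np.array(c["tvec"]).ravel()]
def norm(n,p):
    K,D,_=cal(n); return cv2.undistortPoints(np.array(p,float).reshape(-1,1,2),K,D)[:,0]
def tri(pt,ps):
    X=cv2.triangulatePoints(cal("top")[2],cal("scene")[2],norm("top",pt).T,norm("scene",ps).T); return (X[:3]/X[3]).T
def plane(n,p,z):
    P=cal(n)[2];R,t=P[:,:3],P[:,3];C=-R.T@t
    d=np.c_[norm(n,p),np.ones(len(p))]@R; return C+d*((z-C[2])/d[:,2])[:,None]
E
python3 - <<'E'
from h import *
T=lambda p:(np.array(p)+.5)/4-.5+[170,130]
S=lambda p:(np.array(p)+.5)/3.4-.5+[180,190]
for n,a,b in [("base",[(142,134),(331,200),(234,467),(42,396)],[(562,308),(409,205),(585,77),(733,163)]),
 ("carry",[(485,58),(681,57),(686,331),(489,332)],[(210,255),(40,202),(168,43),(323,88)]),
 ("bar",[(588,83),(590,281)],[(147,142),(221,40)])]:
    X=tri(T(a),S(b)); print(n,X.round(1).tolist(),"mean",X.mean(0).round(1))
    z=97 if n=="bar" else 50
    for c,p in(("top",T(a)),("scene",S(b))):
        Y=plane(c,p,z); e=(Y[0]-Y[1]) if n=="bar" else (Y[0]+Y[1]-Y[2]-Y[3])/2; w=(Y[0]+Y[-1]-Y[1]-Y[-2])/2
        print(" ",c,"mean",Y.mean(0).round(1),"len",np.linalg.norm(e).round(1),"wid",np.linalg.norm(w).round(1),"ang",np.degrees(np.arctan2(e[1],e[0])).round(2))
from scipy.spatial.transform import Rotation as Ro
s=sense();q=s["ee_rot"]; print(Ro.from_quat([*q[1:],q[0]]).as_matrix().round(3).tolist())
E
```

```text
base [[592.3, 284.3, 48.5], [552.5, 162.5, 48.0], [381.4, 219.3, 44.9], [423.0, 341.0, 47.3]] mean [487.3 251.8  47.2]
  top mean [487.6 250.2  50. ] len 179.0 wid 129.5 ang -18.23
  scene mean [489.6 253.8  50. ] len 177.4 wid 125.9 ang -18.96
carry [[646.7, 67.5, 47.8], [651.6, -58.3, 44.9], [475.7, -65.0, 45.6], [471.7, 59.5, 45.9]] mean [561.4   1.   46. ]
  top mean [ 5.616e+02 -1.000e-01  5.000e+01] len 175.7 wid 124.8 ang 2.13
  scene mean [564.4   4.9  50. ] len 173.9 wid 123.5 ang 2.64
bar [[620.6, 6.9, 99.0], [501.5, -1.8, 90.2]] mean [561.    2.6  94.6]
  top mean [5.621e+02 4.000e-01 9.700e+01] len 122.7 wid 0.0 ang 1.75
  scene mean [562.8   6.6  97. ] len 108.9 wid 0.0 ang 4.04
[[0.965, 0.264, -0.0], [0.264, -0.965, 0.001], [0.0, -0.001, -1.0]]
```

Measured values agree with the given sizes:

| Item | Centre (mm) | Yaw | Triangulated height | Given height |
|---|---|---|---|---|
| Carry tray | (562, 0.5) | 2.1° | rim 46, bar top 95 | rim 51, bar top 98 |
| Base tray | (487.6, 251) | -18.3° | rim 47 | rim 50 |

Heights read about 3–5 mm low, which is near the calibration's error. I'll move over the carry tray next.

arm_command --steps '[[[1, 0.8, -0.55, 0, 0, 0, 0], [1, 0.8, -0.55, 0, 0, 0, 0], [1, 0.8, -0.55, 0, 0, 0, 0], [1, 0.8, -0.55, 0, 0, 0, 0], [1, 0.8, -0.55, 0, 0, 0, 0], [1, 0.8, -0.55, 0, 0, 0, 0], [1, 0.8, -0.55, 0, 0, 0, 0], [1, 0.8, -0.55, 0, 0, 0, 0]]]' --squeeze 80

```text
time_s: 1.1
eef_pos: [389.8, -208.4, 245.2]
ee_rot: [-0.0, 0.991, 0.133, -0.0]
force: [0.0, -0.1, 0.2]
grip_width: 1.004
grip_force: 0.0
```

arm_command --steps '[[[1, 0.74, -0.52, 0, 0, 0, 0], [1, 0.74, -0.52, 0, 0, 0, 0], [1, 0.74, -0.52, 0, 0, 0, 0], [1, 0.74, -0.52, 0, 0, 0, 0], [1, 0.74, -0.52, 0, 0, 0, 0], [1, 0.74, -0.52, 0, 0, 0, 0], [1, 0, 0, 0, 0, 0, 0.77], [1, 0, 0, 0, 0, 0, 0.77]]]'

```text
time_s: 2.1
eef_pos: [562.1, -0.3, 244.6]
ee_rot: [-0.0, 1.0, 0.017, -0.001]
force: [-0.4, -0.1, -0.3]
grip_width: 1.0
grip_force: 0.0
```

arm_command --steps '[[[1, 0, 0, 0, 0, 0, 0], [1, 0, 0, 0, 0, 0, 0]]]'

```text
time_s: 2.35
eef_pos: [562.0, -0.9, 245.2]
ee_rot: [-0.0, 1.0, 0.019, -0.0]
force: [0.4, 0.2, -0.1]
grip_width: 1.001
grip_force: 0.0
```

arm_command --steps '[[[1, 0, -0.03, 0.6, 0, 0, 0], [1, 0, 0, 0.8, 0, 0, 0], [1, 0, 0, 0.8, 0, 0, 0], [1, 0, 0, 0.5, 0, 0, 0], [1, 0, 0, 0.3, 0, 0, 0], [1, 0, 0, 0.2, 0, 0, 0], [1, 0, 0, 0, 0, 0, 0], [1, 0, 0, 0, 0, 0, 0]]]'

```text
time_s: 3.35
eef_pos: [562.5, 0.6, 86.1]
ee_rot: [0.0, 1.0, 0.018, 0.001]
force: [0.1, 0.4, 0.3]
grip_width: 0.998
grip_force: 0.0
```

Run:
```python
from h import *
import cv2
s=capture("scene");t=capture("top")
a=cv2.resize(s[150:300,170:370],None,fx=3,fy=3);b=cv2.resize(t[120:270,180:360],(180*2,150*2))
cv2.imwrite("pics/g1.png",cv2.cvtColor(a,4)); print(sense()["eef_pos"])
```

```text
[562.3951261    0.59707064  86.0510008 ]
```

View pics/g1.png

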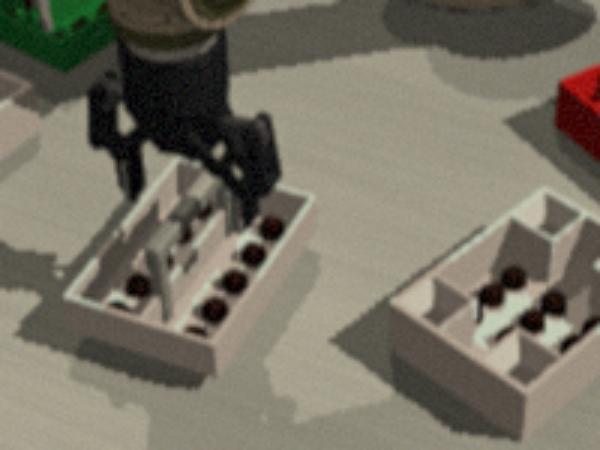

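The open fingers straddle the bar, one at (130,180) and one at (245,205), and nothing is touching. Closing now.

arm_command --steps '[[[0, 0, 0, 0, 0, 0, 0], [0, 0, 0, 0, 0, 0, 0], [0, 0, 0, 0, 0, 0, 0], [0, 0, 0, 0, 0, 0, 0], [0, 0, 0, 0, 0, 0, 0], [0, 0, 0, 0, 0, 0, 0]]]' --squeeze 80

```text
time_s: 4.2
eef_pos: [562.1, 0.9, 85.4]
ee_rot: [-0.0, 1.0, 0.018, 0.0]
force: [-0.0, 3.4, 1.4]
grip_width: 0.147
grip_force: 78.7
```

The opening of 0.147 (about 12.5 mm) fits the 14 mm bar, at 79 N. Lifting.

arm_command --steps '[[[0, 0, 0, -0.1, 0, 0, 0], [0, 0, 0, -0.3, 0, 0, 0], [0, 0, 0, -0.5, 0, 0, 0], [0, 0, 0, -0.5, 0, 0, 0], [0, 0, 0, -0.4, 0, 0, 0], [0, 0, 0, -0.2, 0, 0, 0], [0, 0, 0, 0, 0, 0, 0], [0, 0, 0, 0, 0, 0, 0]]]'

```text
time_s: 5.2
eef_pos: [561.7, 0.7, 184.5]
ee_rot: [-0.0, 1.0, 0.018, -0.001]
force: [0.9, -0.6, -3.6]
grip_width: 0.148
grip_force: 78.2
```

arm_command --steps '[[[0, -0.08, -0.3, 0, 0, 0, 0], [0, -0.16, -0.64, 0, 0, 0, 0], [0, -0.2, -0.8, 0, 0, 0, 0], [0, -0.22, -0.84, 0, 0, 0, 0], [0, -0.22, -0.84, 0, 0, 0, 0], [0, -0.2, -0.8, 0, 0, 0, 0], [0, -0.14, -0.54, 0, 0, 0, 0], [0, -0.07, -0.3, 0, 0, 0, 0]]]'

```text
time_s: 6.2
eef_pos: [487.4, 252.9, 185.0]
ee_rot: [0.0, 1.0, 0.019, -0.0]
force: [-0.0, -0.7, -4.1]
grip_width: 0.148
grip_force: 78.3
```

arm_command --steps '[[[0, 0, 0, 0, 0, 0, 0.3], [0, 0, 0, 0, 0, 0, 0.5], [0, 0, 0, 0, 0, 0, 0.6], [0, 0, 0, 0, 0, 0, 0.6], [0, 0, 0, 0, 0, 0, 0.4], [0, 0, 0, 0, 0, 0, 0], [0, 0, 0, 0, 0, 0, 0], [0, 0, 0, 0, 0, 0, 0]]]'

```text
time_s: 7.2
eef_pos: [488.5, 251.1, 185.3]
ee_rot: [0.0, 0.987, -0.161, -0.0]
force: [-0.3, -0.1, -5.4]
grip_width: 0.149
grip_force: 78.3
```

Run:
```python
from h import *
s=capture("scene");t=capture("top")
cv2.imwrite("pics/p_s.png",cv2.resize(s[130:310,250:450],None,fx=3,fy=3,interpolation=2)[:,:,::-1])
cv2.imwrite("pics/p_t.png",cv2.resize(t[120:270,150:350],None,fx=3,fy=3,interpolation=2)[:,:,::-1]); print(sense()["eef_pos"],sense()["ee_rot"])
```

```text
[488.52098717 251.16693482 185.26095799] [ 8.61174270e-06  9.86914133e-01 -1.61246686e-01 -3.21615120e-05]
```

View pics/p_s.png

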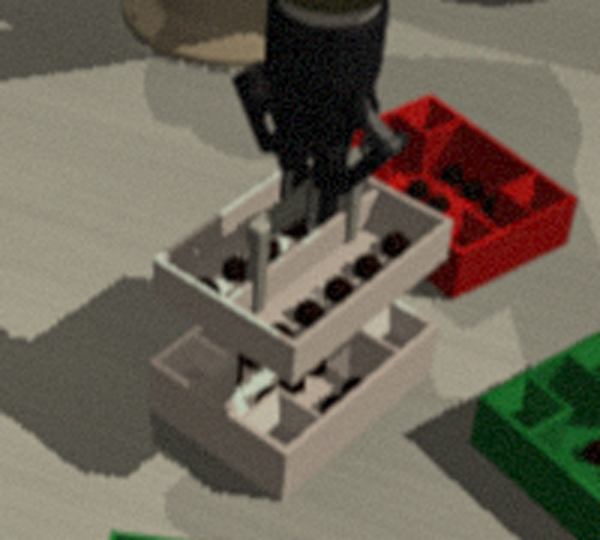

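View pics/p_t.png

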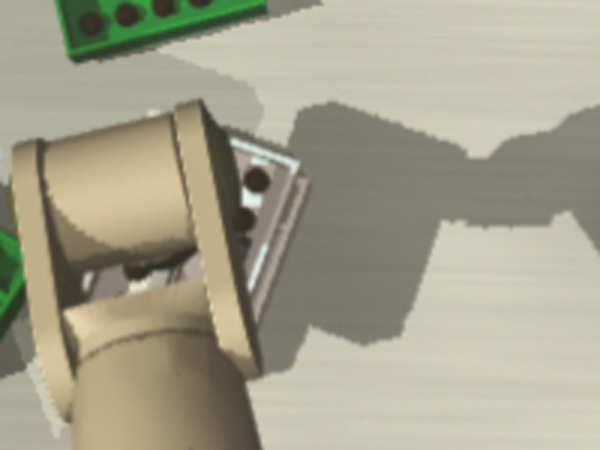

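The tray hangs level above the base. In the scene crop the carry rim's diagonal corners are at (155,258) and (453,225), and the base rim's at (152,362) and (437,322). I'll compare the diagonal midpoints.

Run:
```python
from h import *
S=lambda p:(np.array(p)+.5)/3-.5+[250,130]
for p,z in(([(155,258),(453,225)],151),([(152,362),(437,322)],50)):
    Y=plane("scene",S(p),z); d=Y[0]-Y[1]; print(Y.mean(0).round(1),np.linalg.norm(d).round(1),np.degrees(np.arctan2(d[1],d[0])).round(1))
```

```text
[492.4 254.1 151. ] 213.3 -55.0
[489.1 253.8  50. ] 218.8 -53.3
```

The offset is about 3 mm at most, well within the sockets' ±13 mm capture. I'll lower, fast at first and then slowly, with a 1.5 mm correction.

arm_command --steps '[[[0, -0.03, 0.01, 0.1, 0, 0, 0], [0, 0, 0, 0.2, 0, 0, 0], [0, 0, 0, 0.2, 0, 0, 0], [0, 0, 0, 0.2, 0, 0, 0], [0, 0, 0, 0.1, 0, 0, 0], [0, 0, 0, 0.1, 0, 0, 0], [0, 0, 0, 0.1, 0, 0, 0], [0, 0, 0, 0, 0, 0, 0]]]'

```text
time_s: 8.3
eef_pos: [486.8, 251.1, 135.0]
ee_rot: [0.0, 0.987, -0.161, -0.0]
force: [1.3, 0.1, -3.4]
grip_width: 0.148
grip_force: 78.2
```

arm_command --steps '[[[0, 0, 0, 0.06, 0, 0, 0], [0, 0, 0, 0.06, 0, 0, 0], [0, 0, 0, 0.05, 0, 0, 0], [0, 0, 0, 0.04, 0, 0, 0], [0, 0, 0, 0, 0, 0, 0], [0, 0, 0, 0, 0, 0, 0]]]'

```text
time_s: 9.05
eef_pos: [487.0, 251.2, 124.9]
ee_rot: [-0.0, 0.987, -0.161, 0.0]
force: [0.2, 0.7, -4.1]
grip_width: 0.149
grip_force: 78.2
```

arm_command --steps '[[[0, 0, 0, 0.04, 0, 0, 0], [0, 0, 0, 0.03, 0, 0, 0], [0, 0, 0, 0.02, 0, 0, 0], [0, 0, 0, 0.02, 0, 0, 0], [0, 0, 0, 0, 0, 0, 0], [0, 0, 0, 0, 0, 0, 0]]]'

```text
time_s: 9.8
eef_pos: [487.0, 251.3, 119.4]
ee_rot: [-0.0, 0.987, -0.161, 0.0]
force: [-1.2, 1.2, -3.1]
grip_width: 0.15
grip_force: 78.5
```

arm_command --steps '[[[0, 0, 0, 0.02, 0, 0, 0], [0, 0, 0, 0.02, 0, 0, 0], [0, 0, 0, 0, 0, 0, 0], [0, 0, 0, 0, 0, 0, 0]]]'

```text
time_s: 10.3
eef_pos: [487.1, 251.6, 119.1]
ee_rot: [-0.0, 0.987, -0.161, 0.001]
force: [-5.5, 1.0, 13.1]
grip_width: 0.144
grip_force: 80.8
```

Upward force of 13 N at z = 119, against 119.5 expected for fully home, so it's seated. Releasing and retreating upward.

arm_command --steps '[[[0.3, 0, 0, -0.02, 0, 0, 0], [0.6, 0, 0, 0, 0, 0, 0], [0.8, 0, 0, 0, 0, 0, 0], [0.8, 0, 0, 0, 0, 0, 0], [0.8, 0, 0, 0, 0, 0, 0]]]'

```text
time_s: 10.92
eef_pos: [486.9, 251.2, 118.2]
ee_rot: [0.0, 0.987, -0.161, -0.0]
force: [0.4, 0.7, 0.3]
grip_width: 0.806
grip_force: 0.0
```

arm_command --steps '[[[0.8, 0, 0, -0.2, 0, 0, 0], [0.8, 0, 0, -0.5, 0, 0, 0], [0.8, 0, 0, -0.8, 0, 0, 0], [0.8, 0, 0, -0.8, 0, 0, 0], [0.8, 0, 0.8, -0.2, 0, 0, 0], [0.8, 0, 0.9, 0, 0, 0, 0], [0.8, 0, 0.9, 0, 0, 0, 0], [0.8, 0, 0.9, 0, 0, 0, 0]]]'

```text
time_s: 11.92
eef_pos: [430.6, 84.1, 244.1]
ee_rot: [-0.0, 0.987, -0.161, 0.001]
force: [0.9, -0.3, -0.2]
grip_width: 0.802
grip_force: 0.0
```

arm_command --steps '[[[0.8, 0, 0.9, 0, 0, 0, 0], [0.8, 0, 0.9, 0, 0, 0, 0], [0.8, 0, 0.8, 0, 0, 0, 0], [0.8, 0, 0, 0, 0, 0, 0], [0.8, 0, 0, 0, 0, 0, 0]]]'

```text
time_s: 12.55
eef_pos: [390.0, -37.6, 243.7]
ee_rot: [-0.0, 0.987, -0.161, 0.0]
force: [-0.1, 0.2, 0.3]
grip_width: 0.803
grip_force: 0.0
```

Run:
```python
from h import *
s=capture("scene");t=capture("top")
a=cv2.resize(s[150:310,270:410],None,fx=3,fy=3,interpolation=2);b=cv2.resize(t[140:260,160:280],(360,360),interpolation=2)
o=np.zeros((480,780,3),np.uint8);o[:,:420]=a;o[:360,420:]=b
cv2.imwrite("pics/end.png",o[:,:,::-1]); print(sense()["eef_pos"],sense()["force"])
```

```text
[390.00324773 -37.17886832 243.51425907] [-0.51547318  0.11127947  0.03472639]
```

View pics/end.png

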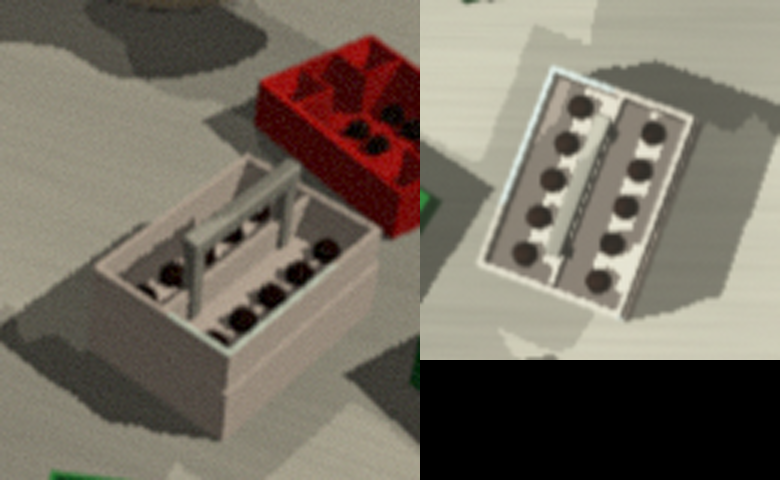

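The carry tray sits flush on the base with its outline aligned. Rim corners in the top crop are (555,68), (692,119), (627,318), (481,263), and in the scene crop (230,352), (97,267), (250,157), (378,232). One height check (expect 85, reading about 3–5 low as before), then I hand in.

Run:
```python
from h import *
t=(np.array([(555,68),(692,119),(627,318),(481,263)])-[420,0]+.5)/3-.5+[160,140]
s=(np.array([(230,352),(97,267),(250,157),(378,232)])+.5)/3-.5+[270,150]
X=tri(t,s);print(X.round(1).tolist(),X.mean(0).round(1))
if abs(X[:,2].mean()-82)<6 and np.hypot(*(X.mean(0)[:2]-[487.3,251.8]))<8 : print(finish_job())
```

```text
[[587.9, 281.6, 83.0], [548.6, 165.5, 80.3], [381.8, 217.3, 76.7], [424.3, 336.7, 79.1]] [485.7 250.3  79.8]
the job is handed in; nothing more can be done
None
```

The carry tray is seated in the base tray's four sockets and let go. The final check put its rim at about 80 mm (85 expected, readings run 3–5 mm low) and its centre within 3 mm of the base, and the job was handed in at about 12.7 s with no verdict returned.

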